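Bring the valve jar to the front of the fittings carousel and hold it

TASK

Turn the fittings carousel until the jar with the little ball valve (the lying valve with the flat lever) on its lid stands at the front, squarely in line with the stand's arrow pointer, and keep the carousel still there by its middle handle bar: finish while still gripping the bar, do not let go. All jars stay standing in their rings, and the other things on the table are left alone.

Things in the scene. Friction and masses are not known exactly. Their poses are not given: they have to be found in the camera images.
- stand: Fixed dark steel stand of the carousel: a round foot 160 mm across, 10 mm high, with a flat arrow-shaped pointer, head 70 mm wide, 16 mm high, sticking out along the table from under the tray on one side only, to 178 mm from the axis. Origin: on the turning axis, at table height. Its own -x axis points from the axis out along the pointer: that direction is the carousel's front.
- carousel (a joint): Angle of the carousel about its vertical axis, rad; 0 at the start of the run wherever the jars then are; grows anticlockwise seen from above. It turns without end both ways, with no stops or clicks; it moves lightly (about 0.04 N m of bearing friction) and coasts a little if let go at speed.
- tray (a point): Centre of the tray's top, on the turning axis, 30 mm above the table. The tray is a round steel plate 236 mm across, with six evenly spaced octagonal wire rings (54 mm inside, wire 18 mm above the tray's top), centres 80 mm from the axis; each ring holds one jar.
- handle: Black plastic handle bar on a 10 mm post in the middle of the carousel, turning rigidly with it: 64 mm long (its x axis), 14 mm thick (y), 26 mm high (z). Origin: the bar's centre, on the turning axis, 162 mm above the table; top at 175 mm. It stands clear above the jars, whose tallest fittings end 114 mm above the table. Can be gripped across its thickness from above.
- jar_valve: The wanted jar: clear plastic, 48 mm across, 62 mm to the top of its grey lid, 0.1 to 0.25 kg. Only its lid carries a small ball valve: brass body lying flat, 44 x 16 mm, under a flat steel lever 58 x 11 mm reaching past the lid's edge; 84 mm high in all. Origin: centre of its underside, z up. Stands loose in its ring with 3 mm of play each way; its yaw means nothing.
- jar_plain: Another jar of the same size in the carousel, with bare flat lid, nothing on it. Origin: centre of its underside, z up.
- jar_nut: Another jar of the same size in the carousel, with a brass hexagon nut, 30 mm across, 12 mm high, on its lid. Origin: centre of its underside, z up.
- jar_washer: Another jar of the same size in the carousel, with a flat brass ring, 32 mm across, 6 mm high, on its lid. Origin: centre of its underside, z up.
- jar_cap: Another jar of the same size in the carousel, with a round domed brass cap, 26 mm across, 16 mm high, on its lid. Origin: centre of its underside, z up.
- jar_nipple: Another jar of the same size in the carousel, with a short brass pipe nipple standing upright on its lid, 20 mm across, 20 mm high. Origin: centre of its underside, z up.
- screwdriver: Screwdriver lying on the table, 200 mm long; a bystander, to be left alone.
- wrench: Open-end wrench lying on the table, 170 mm long; a bystander, to be left alone.
- tape_roll: White roll of thread tape, 56 mm across, 16 mm high; a bystander, to be left alone.
- carton: Small upright cardboard carton, 45 x 60 x 100 mm high; a bystander, to be left alone.
- pipe_piece: Piece of grey plastic pipe standing on end, 44 mm across, 75 mm high; a bystander, to be left alone.
- sealant: White sealant bottle, 44 mm across, 120 mm high, standing; a bystander, to be left alone.
Not all that is in view belongs to the job. What is shaped like the jar_valve but green, pink or purple is not meant.

How it is judged:
At the end, for the whole second after the job is handed in: The valve jar is on the pointer's side, its centre within 12 mm sideways of the pointer's line; the fingers press the handle bar with over 3 N; the carousel turns under 0.05 rad/s; all jars upright (0.15 rad) and on the tray (origin 24 to 36 mm above the table) (x of jar_valve in the frame of stand below -0.05 m and y of jar_valve in the frame of stand between -0.012 and 0.012 m and contact force between the fingers and handle above 3 N and velocity of joint carousel between -0.05 and 0.05 rad/s and angle between each of jar_valve, jar_plain, jar_nut, jar_washer, jar_cap, jar_nipple's own z axis and vertical below 0.15 rad and height (world z) of jar_valve between 0.024 and 0.036 m and height (world z) of jar_plain between 0.024 and 0.036 m and height (world z) of jar_nut between 0.024 and 0.036 m and height (world z) of jar_washer between 0.024 and 0.036 m and height (world z) of jar_cap between 0.024 and 0.036 m and height (world z) of jar_nipple between 0.024 and 0.036 m); the arm keeps its last pose, push and grip.
It fails at once if a jar is lifted out of its ring or tipped (height (world z) of any of jar_valve, jar_plain, jar_nut, jar_washer, jar_cap, jar_nipple above 0.05 m or angle between any of jar_valve, jar_plain, jar_nut, jar_washer, jar_cap, jar_nipple's own z axis and vertical above 0.4 rad).
It fails at once if something else on the table is pushed away or knocked over (moved more than 30 mm) (distance of any of screwdriver, wrench, tape_roll, carton, pipe_piece, sealant from where it was at the start of the episode above 0.03 m).
It also fails if it takes over 46 s, if anything falls off the work surface, if the arm or the gripper's body presses on something with over 40 N, if the wrist force passes 120 N, or if a joint passes its speed limit or range.

ROBOT

A 6-joint arm with a two-finger parallel gripper is mounted at the origin on the work surface. World frame = base frame: x ahead of the robot, y to its left, z up, the work surface at z = 0. Lengths are in m, angles in rad, forces in N, time in s.
With the tool pointing down it reaches from about 0.25 to 0.775 m from the base axis. Payload 4 kg.
Tool frame: the origin (TCP) lies midway between the tips of the shut fingers; the grasp point (between the pads) lies 19 mm behind it; z points along the fingers, y is the line along which they close (so a half turn about z gives the same grasp; the last joint's range is limited). The gripper opens to 94 mm and grips with 3 to 60 N. Pads are 16 mm wide; open, the fingers measure 119 mm over their backs; the gripper's body (75 mm by 177 mm) begins 78 mm behind the grasp point.
Start: joints at [1.033, 0.087, 1.371, -0, 1.684, -0.103], TCP at [0.232, 0.499, 0.206] pointing down, gripper open.
Joint ranges: [-3.1, 3.1], [-0.76, 2.03], [0.27, 2.55], [-1.08, 4.22], [0.17, 2.65], [-2.57, 2.57]. Speed limits (rad/s): [2.79, 2.79, 3.14, 3.14, 3.14, 3.14].

INTERFACE

Orientations are given as a unit quaternion [x, y, z, w].
In Python, from plant import r, hand, kin, camera gives the robot as it stands. Calls block until the motion is done:
- r.goto(position, orientation): joint-space move of the TCP to a pose.
- r.servo_line(position, frame=None, feed=0.15, stop_force=None): straight line of the TCP; frame=None keeps the orientation; feed is the mean speed in m/s. With stop_force (N) it stops when the force on the tool has changed by that much, and returns True; else False.
- r.set_joints(angles): joint-space move.
- hand.ungrasp() and hand.grab(f_grip=None): open the fingers fully, or close them until they stop; f_grip is the grip in N (None keeps the last).
- r.dwell(seconds).
- kin.ik(position, orientation): joint angles nearest the present ones, or None.
- r.get_obs(): the state.
- camera(name): name is "scene" or "top"; returns a dict with "frame" (480x640x3 uint8, red, green, blue), "mtx" (3x3 intrinsics, pixels), "rvec" (rotation vector, rad) and "tvec" (3), from world to camera coordinates, as OpenCV has them. Camera axes: x right, y down, z forward; pixel columns grow to the right and rows downward; lengths in m; the calibration is good to about 2 mm. A picture is of the moment at which its call begins. There is no depth.
A pose or a line that the arm cannot do raises r.IKError and nothing moves.
- r.sign_off(): hands the job in; it is judged then, once.
The state is a dict: "clock": time; "joint_pos": joint angles; "joint_velocities": joint speeds; "effort": joint torques, N m; "tool_pos": TCP position; "ee_rot": TCP orientation; "wrist_force": force on the tool from outside, world axes, zero at the start; "ft_torque": the same for the moment, N m; "opening": finger opening in m; "finger_force": force on a finger pad.
Only numpy, scipy, OpenCV 4.12 (cv2) and the standard library are available. Lean on these libraries where they do the work, as an engineer would, in place of code of your own. Each camera call takes 0.05 s, during which the arm holds its last target. There are 200 camera calls.

## Working session

There is one attempt and no reset: what is moved stays moved. The work goes in short steps, each a Python script; the robot and the scene stay as the last script left them, time stands still between calls to the robot, and variables do not carry over. Pictures are saved under pics/ and viewed, at most 10 in all, crops included, and the job is handed in when it is done.

```bash
mkdir -p pics; ls
cat > h.py <<'E'
import numpy as np, cv2
from plant import r, hand, kin, camera
def snap(n,f):
    c=camera(n); cv2.imwrite(f,c["frame"][:,:,::-1]); np.savez(f[:-4],**c); return c
def ray(c,uv,z):
    K=c["mtx"]; R=cv2.Rodrigues(np.array(c["rvec"]))[0]; t=np.array(c["tvec"]).ravel()
    o=-R.T@t; d=R.T@np.linalg.inv(K)@np.array([uv[0],uv[1],1.]); return o+d*(z-o[2])/d[2]
def proj(c,p):
    return cv2.projectPoints(np.array(p,float).reshape(-1,1,3),np.array(c["rvec"]),np.array(c["tvec"]),c["mtx"],None)[0].reshape(-1,2)
E
python3 - <<'E'
from h import *
for n in("top","scene"):
    c=snap(n,f"pics/{n}0.png"); R=cv2.Rodrigues(np.array(c["rvec"]))[0]; print(n,-R.T@np.array(c["tvec"]).ravel(),c["mtx"][0,0])
print(r.get_obs())
E
```

```text
pics
top [0.50596112 0.03826299 1.05553991] 458.258389072652
scene [1.27847279 0.06701806 0.92303573] 442.88958645304075
{'clock': 0.1, 'joint_pos': array([ 1.03291015e+00,  8.78902931e-02,  1.37206168e+00, -1.80190246e-05,
        1.68361806e+00, -1.03086340e-01]), 'joint_velocities': array([-0.00043793, -0.00080668, -0.003464  ,  0.00097973,  0.00031863,
       -0.00134773]), 'effort': array([ 2.60985507e-03, -3.41251016e+01, -3.03304124e+01,  7.20377779e-02,
        3.04103515e-02, -8.82488962e-05]), 'tool_pos': array([0.23142793, 0.49840264, 0.20443723]), 'ee_rot': array([ 2.15692350e-01,  9.76460871e-01, -9.41169301e-04, -3.02967959e-04]), 'wrist_force': array([0.37814646, 0.49080767, 0.0157886 ]), 'ft_torque': array([-0.01806468, -0.03547037,  0.0247242 ]), 'finger_force': 0.0, 'opening': 0.09392851241007004}
```

View pics/top0.png

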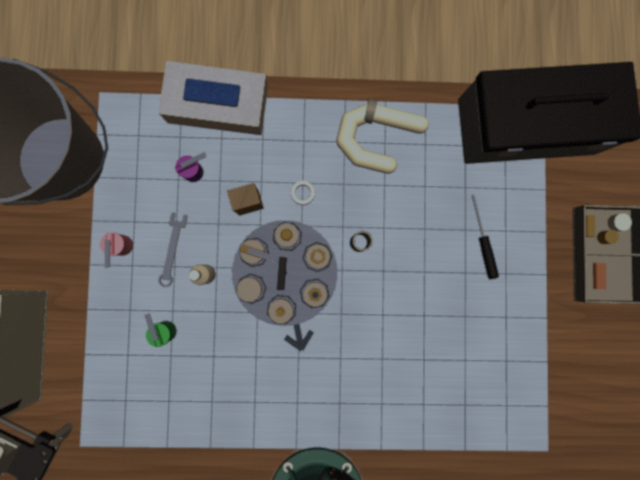

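View pics/scene0.png

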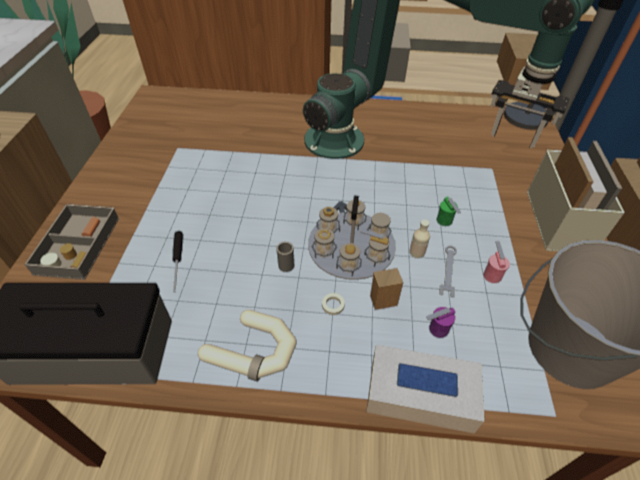

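The top view shows the carousel near (284,272), with its pointer head near (299,340). The candidates for the valve are:
- **Carousel jar at (253,252):** it has a lever on its lid.
- **Purple (188,167), pink (112,244) and green (158,333):** these are the excluded lookalikes.

The carousel jar fits the description, so I'll confirm it in an enlarged crop.

Run:
```python
import cv2
i=cv2.imread("pics/top0.png")[212:357,215:355]; cv2.imwrite("pics/crop0.png",cv2.resize(i,None,fx=4,fy=4,interpolation=cv2.INTER_CUBIC))
```

```text
(no output)
```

View pics/crop0.png

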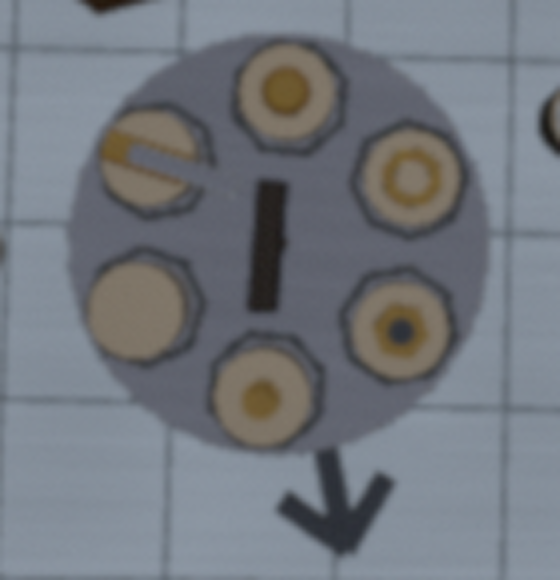

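The crop confirms the valve jar at crop (150,161), top view (252,252): brass body under a flat steel lever, on a carousel lid. The pointer tip is at crop (343,553). The bar runs from (272,182) to (262,310).

Run:
```python
from h import *
c=dict(np.load("pics/top0.npz"))
P=lambda u,v,z: ray(c,((u+.5)/4-.5+215,(v+.5)/4-.5+212),z)[:2]
ctr=P(279,244,.03); print("tray",ctr, "R",np.linalg.norm(P(489,244,.03)-ctr))
b1,b2=P(272,182,.175),P(262,310,.175); print("bar",(b1+b2)/2,np.linalg.norm(b1-b2),np.degrees(np.arctan2(*(b1-b2)[::-1])))
tip=P(343,553,.016); stem=P(325,450,.016);d=tip-ctr;print("tip",tip,np.linalg.norm(d),np.degrees(np.arctan2(d[1],d[0])),np.degrees(np.arctan2(*(tip-stem)[::-1])))
for n,u,v in [("valve",150,161),("cap",287,92),("washer",410,179),("nut",399,327),("nipple",261,397),("plain",136,312)]:
    p=P(u,v,.092)-ctr; print(n,np.linalg.norm(p),np.degrees(np.arctan2(p[1],p[0])))
print(r.get_obs()["tool_pos"])
```

```text
tray [0.4913718 0.0830921] R 0.11712548567732058
bar [0.49242461 0.082447  ] 0.0611519032153073 -2.8618579614151667
tip [0.31983248 0.04323692] 0.17610841383235418 -166.92004668739403 -168.51639848529769
valve 0.0784969623432122 57.06447581305192
cap 0.08080111645980612 -3.335464645538295
washer 0.07933865273651278 -62.63679208727131
nut 0.07809552103365017 -121.62696211801716
nipple 0.07877666309344016 176.77244258079986
plain 0.07928558034218262 117.06073667268878
[0.23142793 0.49840264 0.20443723]
```

```bash
cat >> h.py <<'E'
from scipy.spatial.transform import Rotation as Ro
C=np.array([.492,.0826])
def down(a): # tool z down, tool y (closing line) at world angle a deg
    y=np.array([np.cos(np.radians(a)),np.sin(np.radians(a)),0]); z=np.array([0,0,-1.]); return Ro.from_matrix(np.c_[np.cross(y,z),y,z]).as_quat()
E
python3 - <<'E'
from h import *
for a in (87.1,-92.9):
  for t in (0,135.7,-224.3,67,-112):
    q=kin.ik([*C,.143],down(a+t)); print(a,t,None if q is None else np.round(q,3))
E
```

```text
87.1 0 [ 0.053 -0.006  1.591 -0.     1.556 -1.468]
87.1 135.7 [ 0.053 -0.006  1.591 -0.     1.556  2.447]
87.1 -224.3 [ 0.053 -0.006  1.591 -0.     1.556  2.447]
87.1 67 None
87.1 -112 [ 0.053 -0.006  1.591 -0.     1.556  0.487]
-92.9 0 [ 0.053 -0.006  1.591 -0.     1.556  1.674]
-92.9 135.7 [ 0.053 -0.006  1.591 -0.     1.556 -0.694]
-92.9 -224.3 [ 0.053 -0.006  1.591 -0.     1.556 -0.694]
-92.9 67 [ 0.053 -0.006  1.591 -0.     1.556  0.505]
-92.9 -112 None
```

Run:
```python
from h import *
q=down(-92.9)
r.goto([*C,.25],q); print(r.get_obs()["clock"])
r.servo_line([*C,.146],feed=.08,stop_force=8)
hand.grab(f_grip=30)
o=r.get_obs(); print(o["clock"],o["tool_pos"],o["opening"],o["finger_force"],o["wrist_force"],o["joint_pos"])
j=o["joint_pos"].copy(); j[5]-=.15; r.set_joints(j)
o=r.get_obs(); print(o["clock"],o["opening"],o["finger_force"],o["ft_torque"],o["joint_pos"][5])
snap("scene","pics/s1.png")
i=cv2.imread("pics/s1.png")[150:300,270:470]; cv2.imwrite("pics/s1c.png",cv2.resize(i,None,fx=4,fy=4,interpolation=cv2.INTER_CUBIC))
```

```text
1.8917
4.5417 [0.49201115 0.08277722 0.14601917] 0.01355306994202183 29.999640583992004 [ 0.17501937  0.82079977 -0.17405585] [ 5.27694270e-02 -7.26728724e-03  1.58654233e+00  3.16288210e-04
  1.56224031e+00  1.67413064e+00]
4.8083 0.013535992182707372 30.579362511634827 [-0.0197305   0.27015714 -0.64609781] 1.5279454935550525
```

View pics/s1c.png

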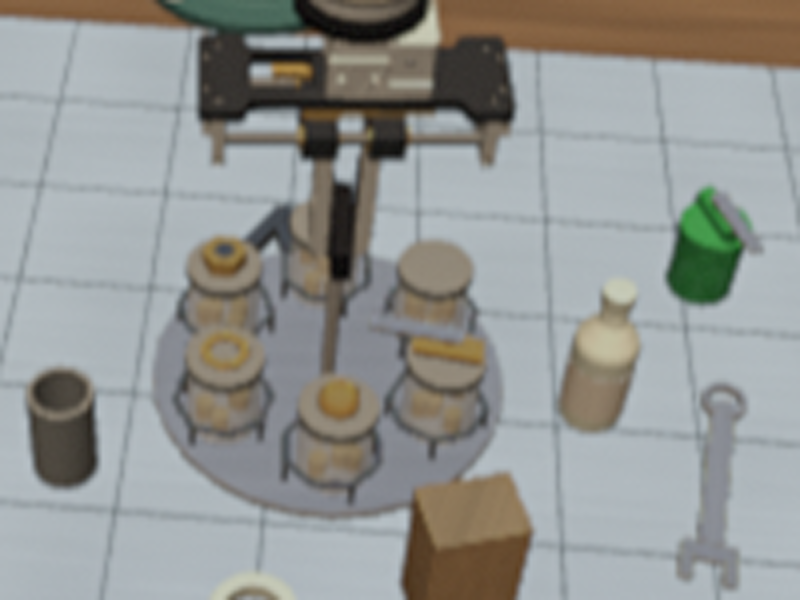

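The bar (crop (342,230)) is gripped and the jars all stand. The valve jar, crop (445,350), has begun to turn with the bar. Next I'll turn the rest in small steps.

Run:
```python
from h import *
hand.grab(f_grip=50)
o=r.get_obs(); j=o["joint_pos"].copy(); s=j[5]
for a in np.linspace(s,-.694,24)[1:]:
    j[5]=a; r.set_joints(j)
r.dwell(.3)
o=r.get_obs(); print(o["clock"],o["opening"],o["finger_force"],o["ft_torque"],o["wrist_force"],o["joint_pos"][5],o["tool_pos"])
for n,b in(("top",(212,357,215,355)),("scene",(150,300,270,470))):
    snap(n,f"pics/{n}2.png"); i=cv2.imread(f"pics/{n}2.png")[b[0]:b[1],b[2]:b[3]]
    cv2.imwrite(f"pics/{n}2c.png",cv2.resize(i,None,fx=4,fy=4,interpolation=cv2.INTER_CUBIC))
```

```text
11.125 0.013887013012005102 49.98771786689758 [-0.86519818 -0.74942762  0.01709377] [ 4.09313541 -3.82217185 -2.44703022] -0.6894308587608261 [0.4927664  0.08239714 0.1460074 ]
```

View pics/top2c.png

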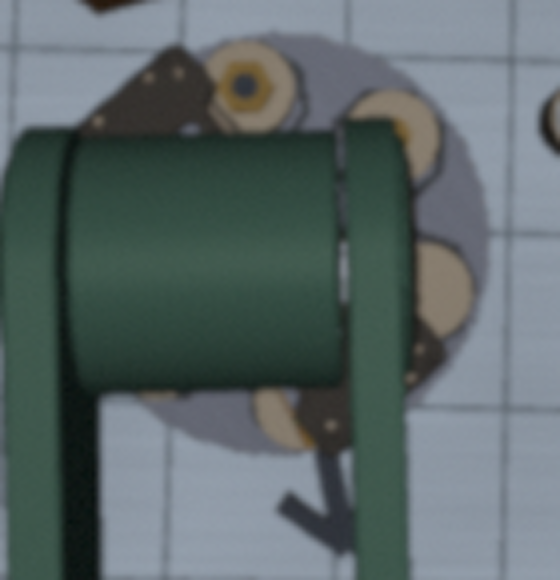

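View pics/scene2c.png

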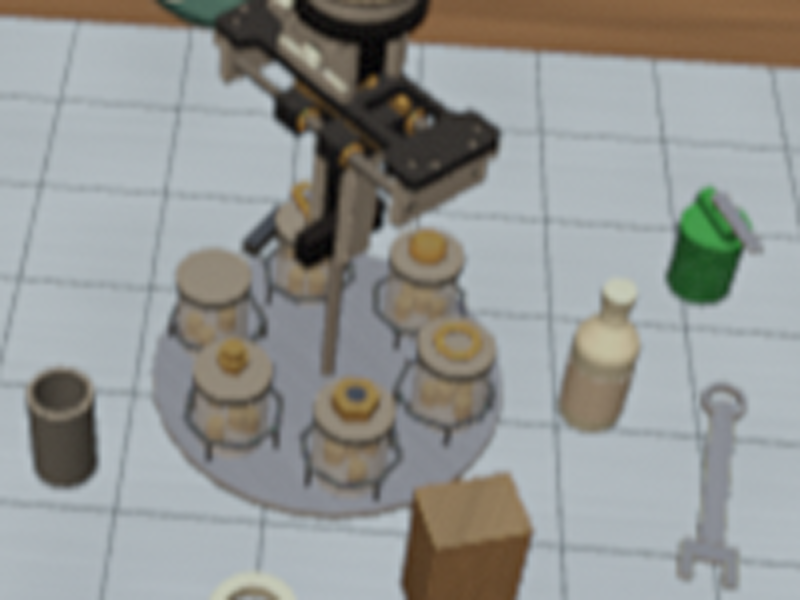

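The valve jar stands at the rear of the scene view, crop (305,225), beside the pointer, and all jars are upright. I'll measure the residual angle from the other lids.

Run:
```python
from h import *
ctr=np.array([.492,.0828])
cs=dict(np.load("pics/scene2.npz")); c1=dict(np.load("pics/s1.npz")); ct=dict(np.load("pics/top2.npz"))
f=lambda c,o,u,v,z:ray(c,((u+.5)/4-.5+o[0],(v+.5)/4-.5+o[1]),z)[:2]
S=(270,150);T=(215,212)
def fit(name,c,o,L,base):
    P=np.array([f(c,o,u,v,.092) for _,u,v in L]); B=np.array([[np.cos(np.radians(base[n])),np.sin(np.radians(base[n]))] for n,_,_ in L])*.08
    if len(L)>2:
        M,_=cv2.estimateAffinePartial2D(B,P,method=cv2.LMEDS) ; print(name,"fit rot",np.degrees(np.arctan2(M[1,0],M[0,0])),"ctr",M[:,2],"scale",np.hypot(*M[:,0]))
    for (n,_,_),p in zip(L,P):
        d=p-ctr; a=np.degrees(np.arctan2(d[1],d[0])); print(name,n,np.linalg.norm(d).round(4),(a-base[n])%360)
base=dict(valve=57,cap=-3,washer=-63,nut=-123,nipple=177,plain=117)
fit("s1",c1,S,[("nut",223,266),("washer",226,355),("cap",338,403),("valve",445,362),("plain",434,270)],base)
fit("s2",cs,S,[("plain",213,277),("nipple",232,373),("nut",353,410),("washer",456,348),("cap",427,258)],base)
fit("t2",ct,T,[("nut",248,88),("plain",425,288)],base)
c=np.array([f(cs,S,328,378,.03),f(cs,S,155,370,.03),f(cs,S,502,378,.03)]);print(c)
```

```text
s1 fit rot 7.393067693667029 ctr [0.496472  0.0831502] scale 0.9881680408971982
s1 nut 0.0787 11.051482018080407
s1 washer 0.0806 9.92469047890598
s1 cap 0.0813 8.12749592145046
s1 valve 0.0833 3.711611951113696
s1 plain 0.0764 4.188807290286533
s2 fit rot 136.05736863876908 ctr [0.49753489 0.0828243 ] scale 1.029794627129001
s2 plain 0.0808 139.60640031105217
s2 nipple 0.0866 139.65193834558494
s2 nut 0.0872 133.99308108574178
s2 washer 0.0844 133.46530596729363
s2 cap 0.0787 132.63379530881565
t2 nut 0.0832 134.16419408501585
t2 plain 0.0821 138.1762344770542
[[ 0.49914367  0.08421756]
 [ 0.50345068 -0.03145913]
 [ 0.48769912  0.20008123]]
```

The fit gives about 136° of turn against the 135.7° wanted. The valve jar therefore stands at about 193°, and the pointer is at 192–193°, which is a few mm at most. The grip holds at 50 N, so I'm handing in.

Run:
```python
from h import *
o=r.get_obs(); print(o["clock"],o["finger_force"],o["joint_velocities"][5]); print(r.sign_off())
```

```text
11.225 49.98770713806152 -0.0012878431105643898
the job is handed in; nothing more can be done
None
```

The job is handed in: I turned the carousel about 136°, which puts the valve jar within a few mm of the pointer's line by camera estimate, with the bar still gripped at 50 N and all jars upright in the last picture; the judge's verdict was not returned.

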